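Drop the food processor's drive spindle home

ROBOT

A 7-joint arm with a two-finger parallel gripper is mounted at the origin on the work surface. World frame = base frame: x ahead of the robot, y to its left, z up, the work surface at z = 0. Lengths are in mm, angles in rad, forces in N, time in s.
With the tool pointing down it reaches from about 425 to 875 mm from the base axis. Payload 8.4 kg.
Tool frame: the origin (TCP) lies midway between the tips of the shut fingers; the grasp point (between the pads) lies 19 mm behind it (arm.tcp_to_grasp is the distance from the TCP to the grasp point, in mm); z points along the fingers, y is the line along which they close (so a half turn about z gives the same grasp; the last joint's range is limited). The gripper opens to 87 mm and grips with 3 to 60 N. Pads are 19 mm wide; open, the fingers measure 117 mm over their backs; the gripper's body (75 mm by 190 mm) begins 51 mm behind the grasp point.
Start: joints at [-1.341, 0.333, 0.04, 1.465, -0.013, 1.343, -0.059], TCP at [209.89, 615.15, 222.546] pointing down, gripper open.
Joint ranges: [-2.58, 2.58], [-0.38, 2.09], [-1.3, 1.39], [0.25, 2.4], [-1.5, 4.64], [0.08, 2.09], [-2.65, 2.65]. Speed limits (rad/s): [2.22, 2.22, 2.79, 2.79, 3.14, 3.14, 3.14].

INTERFACE

Orientations are given as a unit quaternion [w, x, y, z].
In Python, from station import arm, eyes gives the robot as it stands. The module is installed in compiled form; this text tells all that it offers.
- The arm moves only by the tool step_arm, never from a script. Its argument "commands" is a list of rows, each an object of numbers: "x", "y", "z": the shift along the tool's x, y, z in m; "rx", "ry", "rz": the turn, a rotation vector about the tool's x, y, z in rad; "grip": the closure, from -1 (fully open) to 1 (shut). A call has 1 to 20 rows; each row shifts and turns the commanded pose from where the row before left it, along the tool's axes as they then stand; what a row does not reach is not made up. A row lasts 1/10 s, in which the tool goes at most 50 mm and 8.59 degrees, less where a joint would pass 70% of its speed; a pose out of reach is approached as far as the arm can. A call with a gripper value outside its range is refused whole. The fingers move at their own pace and stop on an object; the grip force is fixed at half the most. Time passes only in rows, so rows that do not move let the fingers close. It gives the time, the measured TCP pose, the force, the opening and the grip force at its end, in the units of the state.
- arm.observe(): the state, without advancing time (a new reading comes with each control period).
- eyes.capture(name): name is "scene" or "top" or "wrist"; returns a dict with "img" (420x560x3 uint8, blue, green, red), "fx", "fy", "cx", "cy" (pixels), "D" ([k1, k2, p1, p2, k3] as OpenCV has them; the pictures are not rectified), "camera_from_world" (4x4, takes a point from world to camera coordinates). Camera axes: x right, y down, z forward; pixel columns grow to the right and rows downward; lengths in mm; the calibration is good to about 2 mm. A picture is of the moment at which its call begins. There is no depth.
- arm.finish_job(): hands the job in; it is judged then, once.
The state is a dict: "time_s": time; "joints": joint angles; "qvel": joint speeds; "effort": joint torques, N m; "ee_pos": TCP position; "eef_rot": TCP orientation; "contact_force": force on the tool from outside, world axes, zero at the start; "torque": the same for the moment, N m; "width": finger opening in mm; "gripper_force": force on a finger pad.
Only numpy, scipy, OpenCV 4.12 (cv2) and the standard library are available. Lean on these libraries where they do the work, as an engineer would, in place of code of your own. Each camera call takes 0.05 s, during which the arm holds its last target. There are 200 camera calls.

TASK

Put the food processor's loose drive spindle back into the power unit: take it from the accessory stand, lower it foot first into the sleeve, and turn it under light pressure until its square foot finds the drive and it drops. Press it gently to the bottom, so that the orange ring comes down to the sleeve's mouth, without forcing it, then let go and leave it there. Leave the other things where they are.

Things in the scene. Friction and masses are not known exactly. Their poses are not given: they have to be found in the camera images.
- spindle: Drive spindle, straight steel rod 150 mm long, 0.15-0.23 kg, upright in one of the stand's two wells. Origin: middle of the foot's underside; z runs up the rod. Foot: square, 14 x 14 mm (sides along its x and y), 16 mm long, lowest 3.5 mm stepped in to 11.5 mm square. Above it a round 20 mm shaft up to 105 mm, with an orange ring at 54 to 58 mm: the depth mark.
- spindle_head (a point): Centre of the spindle's black square head, the place to grip: 18 x 18 mm (sides parallel to the foot's), from 111 to 150 mm above the foot's underside; this point is at 131 mm. Just below it a black flange of 26 mm diameter, 105 to 111 mm.
- unit: White food processor power unit without its bowl, fixed, heavy: drum of 210 mm diameter, 110 mm high, origin under its centre, control nose to -x (150 mm from the centre). A black sleeve stands in the middle. Contact there is hard: 1 mm too far is 20 N or more. Over 40 N of the spindle on it, sideways and twisting contact included, is forcing it; search with about 5 N, press home 5 to 15 N for half a second.
- mouth (a point): Centre of the open mouth of the black guide sleeve, 130 mm above the table. Sleeve 54 mm outside, upright round bore of 22 mm, flared to 28 mm over its top 4 mm. With the spindle home the lower edge of the orange ring is level with this mouth.
- drive (a point): Point on the sleeve's axis 40 mm below the mouth: the flat top of the brass motor coupling. Unless the foot happens to fit, it stops here or with its stepped end in the pocket, 40 to 45 mm below the mouth. The coupling stands at any angle, which is not reported and is hardly seen. Geared to the motor, it does not turn when the foot rubs on it, only above 0.35 N m.
- seat (a point): Bottom of the coupling's blind square pocket, on the axis, 54 mm below the mouth: where the foot's underside bottoms out. Pocket 15.6 x 15.6 mm, 14 mm deep, edge chamfered 1.5 mm. The square foot fits in four positions a quarter turn apart, each within about 6 degrees either way.
- stand: Fixed grey accessory stand, 110 x 220 mm and 50 mm high, origin at the centre of its underside, with two round wells of 23 mm, 40 mm deep, at y = -55 and +55 mm in its frame. One holds the spindle, the other the dough tool.
- dough_tool: White plastic dough tool standing in the other well of the stand: 20 mm stem with a 44 mm wide paddle on top, 136 mm tall, origin at its foot. Leave it alone.
- disc: Slicing disc lying flat on the table, 160 mm diameter, 16 mm high hub, origin under its centre. Leave it alone.
- plates: Stack of white foam plates, 224 mm diameter, about 66 mm high, origin under its centre. Leave it alone.
- oil: Jug of cooking oil with a blue cap, 132 mm diameter, 246 mm tall, origin under its centre. Leave it alone.

How it is judged (in metres and radians):
On the way, in this order (a step that is already met when the one before it is completed fails the run):
1. the spindle's foot is lowered into the sleeve, at least 20 mm deep (horizontal distance between spindle and mouth below 0.005 m and z of spindle in the frame of mouth below -0.02 m), for 0.1 s.
2. the spindle has dropped into the drive and is pressed to the bottom with at least 3 N (horizontal distance between spindle and mouth below 0.004 m and z of spindle in the frame of mouth below -0.0515 m and contact force between spindle and unit above 3 N), for 0.2 s.
At the end, for the whole second after the job is handed in: The spindle stands released and at rest in the sleeve, upright within 3.4 degrees, its foot within 4 mm of the sleeve's axis and more than 51.5 mm below the mouth, that is within 2.5 mm of the bottom of the drive pocket (horizontal distance between spindle and mouth below 0.004 m and z of spindle in the frame of mouth below -0.0515 m and angle between spindle's own z axis and vertical below 0.06 rad and linear speed of spindle below 0.01 m/s and contact force between spindle and the fingers below 0.2 N); the robot touches nothing.
It fails at once if the spindle is forced: pressed on the power unit with more than 40 N (contact force between spindle and unit above 40 N).
It fails at once if the dough tool is moved more than 30 mm (distance of dough_tool from where it was at the start of the episode above 0.03 m).
It fails at once if the slicing disc is moved more than 30 mm (distance of disc from where it was at the start of the episode above 0.03 m).
It fails at once if the plates are moved more than 30 mm (distance of plates from where it was at the start of the episode above 0.03 m).
It fails at once if the oil jug is moved more than 30 mm (distance of oil from where it was at the start of the episode above 0.03 m).
It also fails if it takes over 61 s, if anything falls off the work surface, if the arm or the gripper's body presses on something with over 40 N, if the wrist force passes 120 N, or if a joint passes its speed limit or range.

## Working session

There is one attempt and no reset: what is moved stays moved. The work goes in short steps, Python scripts to look and compute and a tool call to move; the robot and the scene stay as the last step left them, time stands still between calls to the robot, and variables do not carry over. Pictures are saved under pics/ and viewed, at most 10 in all, crops included, and the job is handed in when it is done.

Besides the shell and the picture viewer there is one more tool, called after "Request:" as a command line: name --argument value ..., lists and objects as JSON in quotes. step_arm: Moves the arm, as the interface text tells. Its arguments: {"type":"object","properties":{"commands":{"type":"array"}},"required":["commands"]}

```bash
mkdir -p pics
python3 - <<'E'
from station import arm, eyes
import cv2,numpy as np
s=arm.observe();print(s)
a=eyes.capture("scene");b=eyes.capture("top");c=eyes.capture("wrist")
for n,k in (("scene",a),("top",b),("wrist",c)):
    cv2.imwrite(f"pics/{n}0.png",k["img"]);print(n,k["fx"],k["fy"],k["cx"],k["cy"],k["D"],np.round(k["camera_from_world"],4).tolist())
E
```

```text
{'time_s': 0.0, 'joints': array([-1.34116655,  0.33389415,  0.03988399,  1.46629006, -0.01341683,
        1.34330519, -0.05848354]), 'qvel': array([ 1.80980508e-04,  5.29565984e-04,  1.35330553e-04, -1.23778184e-03,
        4.99156898e-04,  6.50870661e-05,  5.10832929e-04]), 'effort': array([-1.62178776e-05, -6.56362438e+01,  1.33521292e+00, -4.03799415e+01,
       -5.98015194e-02,  4.49618383e-02,  1.11782917e-04]), 'ee_pos': array([209.78185514, 614.7081226 , 221.66105269]), 'eef_rot': array([-8.53662983e-05,  1.63682212e-01,  9.86512782e-01, -8.10808123e-04]), 'contact_force': array([-0.04675463,  0.38997671, -0.80828785]), 'torque': array([ 0.02802853, -0.00859599, -0.06414492]), 'gripper_force': 0.0, 'width': 86.6256441453048}
scene 486.6335763885975 486.6335763885975 276.36965797544326 212.18332986497728 [-0.1163798  0.         0.         0.         0.       ] [[-0.0955, 0.9954, 0.0026, 53.9187], [0.587, 0.0585, -0.8074, -226.768], [-0.8039, -0.0756, -0.5899, 2156.1684], [0.0, 0.0, 0.0, 1.0]]
top 439.163244950979 439.163244950979 283.2029661037368 214.710214417466 [-0.10938865  0.          0.          0.          0.        ] [[-0.0046, -1.0, -0.002, 4.5987], [-0.9881, 0.0048, -0.1538, 593.4809], [0.1538, 0.0013, -0.9881, 1360.9371], [0.0, 0.0, 0.0, 1.0]]
wrist 312.0309540621479 312.0309540621479 276.6057855690959 218.3407367170587 [-0.00772636  0.          0.          0.          0.        ] [[0.3218, 0.9468, 0.0003, -649.665], [0.9055, -0.3078, 0.2922, -37.7785], [0.2768, -0.0938, -0.9564, 389.8483], [0.0, 0.0, 0.0, 1.0]]
```

View pics/scene0.png

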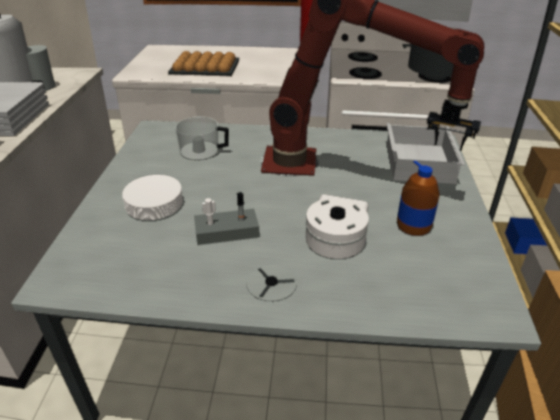

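View pics/top0.png

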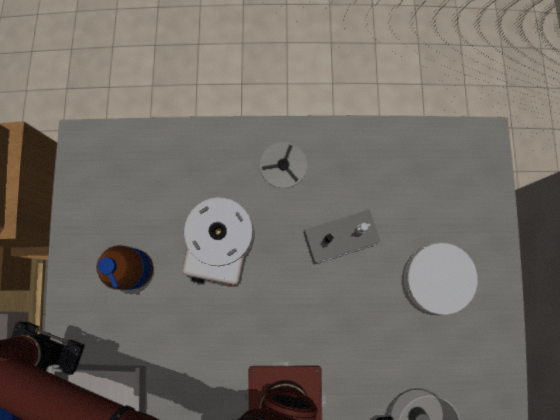

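The scene view shows the unit centre-right and the stand left of it, with the black-headed spindle beside the white dough tool. In the top view the spindle head is near (327,239), the dough tool near (362,229) and the sleeve mouth near (218,231). Next I'll zoom in and compute positions.

```bash
cat > h.py <<'E'
import numpy as np,cv2
def K(c): return np.array([[c["fx"],0,c["cx"]],[0,c["fy"],c["cy"]],[0,0,1]])
def plane(c,uv,z):
    M=np.array(c["camera_from_world"]);R,t=M[:3,:3],M[:3,3]
    n=cv2.undistortPoints(np.array([[uv]],float),K(c),np.array(c["D"],float))[0,0]
    d=R.T@[n[0],n[1],1];o=-R.T@t
    return o+d*(z-o[2])/d[2]
def proj(c,P):
    M=np.array(c["camera_from_world"])
    return cv2.projectPoints(np.array(P,float).reshape(-1,3),cv2.Rodrigues(M[:3,:3])[0],M[:3,3],K(c),np.array(c["D"],float))[0][:,0]
E
python3 - <<'E'
from h import *
from station import eyes
c=eyes.capture("top");s=eyes.capture("scene")
a=c["img"][180:280,170:270];b=c["img"][190:290,290:390]
d=s["img"][170:270,180:280];e=s["img"][180:280,290:390]
r=lambda i:cv2.resize(i,(400,400)[:2],interpolation=cv2.INTER_CUBIC)[:300]
cv2.imwrite("pics/crop1.png",np.vstack([np.hstack([r(a),r(b)]),np.hstack([r(d),r(e)])]))
for n,uv,z in (("mouth",(218,231),130),("head",(327.5,238),160),("dough",(363,227),146)):
    p=plane(c,uv,z);print(n,p.round(1),np.hypot(*p[:2]).round(0),proj(s,p).round(1))
for uv in ((305,229),(316,263),(380,240),(371,211)):print(uv,plane(c,uv,50).round(1))
E
```

```text
mouth [531.9 197.6 130. ] 567.0 [[335.8 209.8]]
head [ 506.3 -127.4  160. ] 522.0 [[241.1 192.8]]
dough [ 539.8 -235.1  146. ] 589.0 [[208.5 200. ]]
(305, 229) [546.5 -67.3  50. ]
(316, 263) [ 438.6 -100.7   50. ]
(380, 240) [ 509.9 -305.9   50. ]
(371, 211) [ 603.5 -280.2   50. ]
```

View pics/crop1.png

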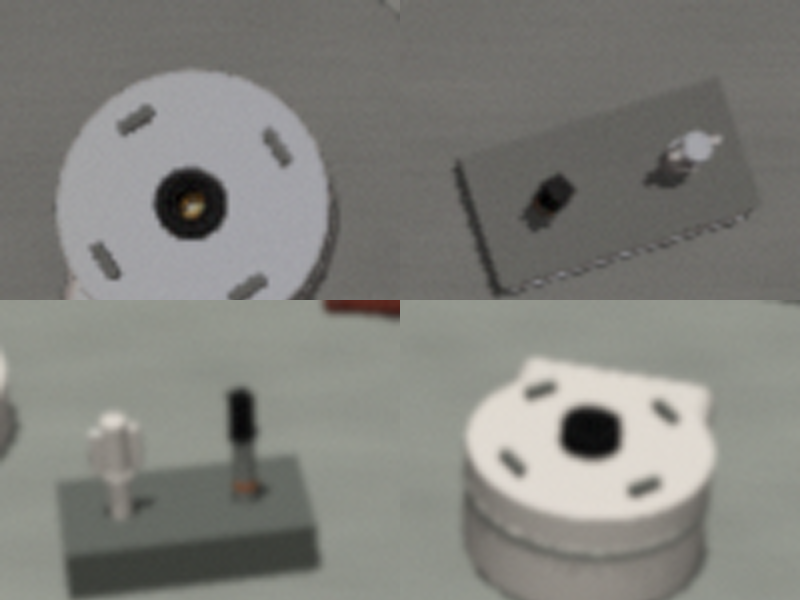

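The unit's mouth is about (532,197). The head is about (510,-134), which agrees with the well position worked out from the stand's corners. I'll raise the arm and sweep round the base to a point above the spindle.

Request:
step_arm --commands '[{"z": -0.04},{"z": -0.04},{"z": -0.04},{"x": -0.044,"y": -0.006,"rz": 0.075},{"x": -0.044,"y": -0.006,"rz": 0.075},{"x": -0.044,"y": -0.006,"rz": 0.075},{"x": -0.044,"y": -0.006,"rz": 0.075},{"x": -0.044,"y": -0.006,"rz": 0.075},{"x": -0.044,"y": -0.006,"rz": 0.075},{"x": -0.044,"y": -0.006,"rz": 0.075},{"x": -0.044,"y": -0.006,"rz": 0.075},{"x": -0.044,"y": -0.006,"rz": 0.075},{"x": -0.044,"y": -0.006,"rz": 0.075},{"x": -0.044,"y": -0.006,"rz": 0.075},{"x": -0.044,"y": -0.006,"rz": 0.075},{"x": -0.044,"y": -0.006,"rz": 0.075},{"x": -0.044,"y": -0.006,"rz": 0.075},{"x": -0.044,"y": -0.006,"rz": 0.075},{"x": -0.044,"y": -0.006,"rz": 0.075},{"x": -0.044,"y": -0.006,"rz": 0.075}]'

```text
invalid input at $.commands[0]: expected keys x, y, z, rx, ry, rz, grip
```

```bash
cat >> h.py <<'E'
from scipy.spatial.transform import Rotation as Ro
def tool(s):
    q=s["eef_rot"];return Ro.from_quat([q[1],q[2],q[3],q[0]]).as_matrix()
def go(s,tgt,yaw=None):
    "shift in tool axes (m) to TCP target; also tilt and yaw of tool y"
    R=tool(s);y=np.degrees(np.arctan2(R[1,1],R[0,1]))
    print("t",round(s["time_s"],2),"pos",s["ee_pos"].round(1),"yaw_y",y.round(2),"zaxis",R[:,2].round(4),"shift",(R.T@(np.array(tgt)-s["ee_pos"])/1000).round(4),
      "F",s["contact_force"].round(2),"T",s["torque"].round(3),"w",round(s["width"],1),"j",s["joints"].round(3))
    if yaw is not None: print("rz",np.radians(((y-yaw+45)%90)-45).round(4))
E
python3 -c "
from h import *;from station import arm
go(arm.observe(),[510,-134,225],-15)"
```

```text
t 0.25 pos [209.8 614.9 222.1] yaw_y 71.16 zaxis [-2.e-04 -8.e-04 -1.e+00] shift [-0.5259 -0.6119 -0.0023] F [-0.68 -0.45  0.25] T [0.014 0.011 0.034] w 87.2 j [-1.341  0.334  0.04   1.466 -0.013  1.343 -0.058]
rz -0.067
```

Request:
step_arm --commands '[{"x": 0,"y": 0,"z": -0.04,"rx": 0,"ry": 0,"rz": 0,"grip": -1},{"x": 0,"y": 0,"z": -0.04,"rx": 0,"ry": 0,"rz": 0,"grip": -1},{"x": 0,"y": 0,"z": -0.04,"rx": 0,"ry": 0,"rz": 0,"grip": -1},{"x": -0.044,"y": -0.006,"z": 0,"rx": 0,"ry": 0,"rz": 0.075,"grip": -1},{"x": -0.044,"y": -0.006,"z": 0,"rx": 0,"ry": 0,"rz": 0.075,"grip": -1},{"x": -0.044,"y": -0.006,"z": 0,"rx": 0,"ry": 0,"rz": 0.075,"grip": -1},{"x": -0.044,"y": -0.006,"z": 0,"rx": 0,"ry": 0,"rz": 0.075,"grip": -1},{"x": -0.044,"y": -0.006,"z": 0,"rx": 0,"ry": 0,"rz": 0.075,"grip": -1},{"x": -0.044,"y": -0.006,"z": 0,"rx": 0,"ry": 0,"rz": 0.075,"grip": -1},{"x": -0.044,"y": -0.006,"z": 0,"rx": 0,"ry": 0,"rz": 0.075,"grip": -1},{"x": -0.044,"y": -0.006,"z": 0,"rx": 0,"ry": 0,"rz": 0.075,"grip": -1},{"x": -0.044,"y": -0.006,"z": 0,"rx": 0,"ry": 0,"rz": 0.075,"grip": -1},{"x": -0.044,"y": -0.006,"z": 0,"rx": 0,"ry": 0,"rz": 0.075,"grip": -1},{"x": -0.044,"y": -0.006,"z": 0,"rx": 0,"ry": 0,"rz": 0.075,"grip": -1},{"x": -0.044,"y": -0.006,"z": 0,"rx": 0,"ry": 0,"rz": 0.075,"grip": -1},{"x": -0.044,"y": -0.006,"z": 0,"rx": 0,"ry": 0,"rz": 0.075,"grip": -1},{"x": -0.044,"y": -0.006,"z": 0,"rx": 0,"ry": 0,"rz": 0.075,"grip": -1},{"x": -0.044,"y": -0.006,"z": 0,"rx": 0,"ry": 0,"rz": 0.075,"grip": -1},{"x": -0.044,"y": -0.006,"z": 0,"rx": 0,"ry": 0,"rz": 0.075,"grip": -1},{"x": -0.044,"y": -0.006,"z": 0,"rx": 0,"ry": 0,"rz": 0.075,"grip": -1}]'

```text
time_s: 2.25
ee_pos: [551.7, -3.2, 342.5]
eef_rot: [0.0, 0.72, 0.694, 0.0]
contact_force: [1.6, -0.9, 0.2]
width: 86.8
gripper_force: 0.0
```

```bash
python3 -c "
from h import *;from station import arm
go(arm.observe(),[510,-134,225],-15)"
```

```text
t 2.25 pos [551.7  -3.2 342.5] yaw_y -2.08 zaxis [ 1.e-04 -0.e+00 -1.e+00] shift [-0.1322 -0.0369  0.1175] F [ 1.61 -0.91  0.22] T [-0.099 -0.001 -0.007] w 86.8 j [-0.631  0.091  0.609  1.534 -0.052  1.533 -0.058]
rz 0.2255
```

Request:
step_arm --commands '[{"x": -0.044,"y": -0.012,"z": 0.02,"rx": 0,"ry": 0,"rz": 0,"grip": -1},{"x": -0.044,"y": -0.012,"z": 0.03,"rx": 0,"ry": 0,"rz": 0,"grip": -1},{"x": -0.044,"y": -0.012,"z": 0.03,"rx": 0,"ry": 0,"rz": 0,"grip": -1},{"x": 0,"y": 0,"z": 0.03,"rx": 0,"ry": 0,"rz": 0,"grip": -1},{"x": 0,"y": 0,"z": 0,"rx": 0,"ry": 0,"rz": 0,"grip": -1},{"x": 0,"y": 0,"z": 0,"rx": 0,"ry": 0,"rz": 0,"grip": -1}]'

```text
time_s: 2.85
ee_pos: [514.0, -123.9, 238.2]
eef_rot: [-0.0, 0.718, 0.696, -0.0]
contact_force: [0.1, -0.2, 0.9]
width: 87.2
gripper_force: 0.0
```

Run:
```python
from h import *
from station import arm,eyes
c=eyes.capture("wrist");go(arm.observe(),[510,-134,225],-15)
print(proj(c,[[510,-134,160],[510,-134,10]]))
import pickle;pickle.dump(c,open("w1.pkl","wb"))
cv2.imwrite("pics/w1.png",c["img"])
```

```text
t 2.9 pos [ 514.7 -123.7  238.9] yaw_y -1.79 zaxis [ 0.0011 -0.     -1.    ] shift [-0.0104 -0.0044  0.0139] F [ 0.03  0.09 -0.54] T [-0.102  0.012  0.005] w 87.1 j [-0.506  0.072  0.7    1.763 -0.048  1.322  0.174]
rz 0.2305
[[269.80200244 237.91542029]
 [272.21372137 196.89648061]]
```

View pics/w1.png

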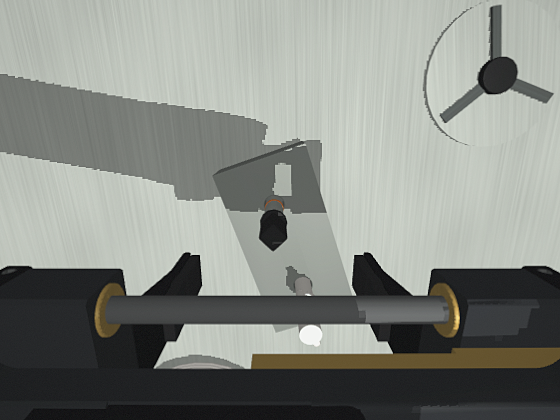

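The wrist view shows the spindle head's top square near (273,240), with a corner pointing down, so it is turned about 45° to the gripper. The dough tool is at (308,330). I'll enlarge it with the contrast raised.

Run:
```python
from h import *
import pickle
c=pickle.load(open("w1.pkl","rb"))
i=c["img"][185:260,240:310].astype(float)
i=np.clip(i*3.0,0,255).astype(np.uint8)
i=cv2.resize(i,None,fx=8,fy=8,interpolation=cv2.INTER_NEAREST);cv2.imwrite("pics/w1c.png",i)
```

```text
(no output)
```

View pics/w1c.png

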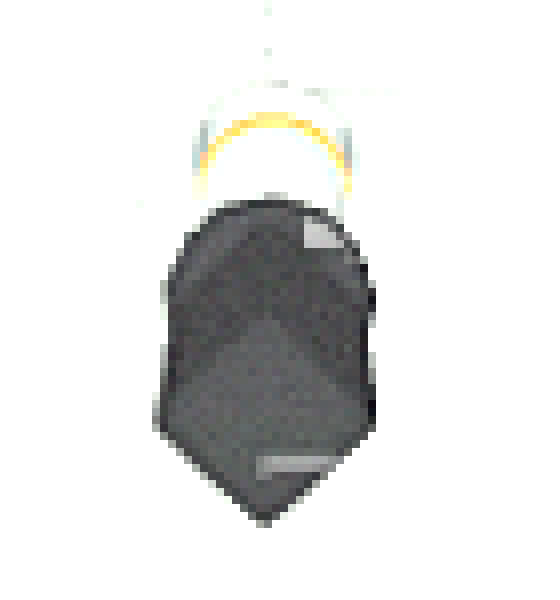

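Enlarged, the head's top face shows corners at crop (264,312), (156,420), (264,524) and (378,422).

Run:
```python
from h import *
import pickle
c=pickle.load(open("w1.pkl","rb"))
P=[plane(c,(x/8-.5+240,y/8-.5+185),160)[:2] for x,y in ((264,312),(158,420),(264,523),(377,422))]
P=np.array(P);print(P.round(1),P.mean(0))
for a in range(4):
    d=P[(a+1)%4]-P[a];print(np.hypot(*d).round(1),np.degrees(np.arctan2(d[1],d[0])).round(1))
# ring, z=64..68 , mid-height silhouettes: shaft centre at z~66
print(plane(c,((270/8)-.5+240,(120/8)-.5+185),68))
print("flange",plane(c,((166/8)-.5+240,(295/8)-.5+185),118),plane(c,((376/8)-.5+240,(295/8)-.5+185),118))
```

```text
[[ 512.6 -121.6]
 [ 501.4 -132.9]
 [ 511.8 -144.6]
 [ 523.8 -133.8]] [ 512.42208564 -133.26837902]
15.9 -134.9
15.7 -48.2
16.1 42.1
16.5 132.5
[ 512.26175528 -123.64927946   68.        ]
flange [ 500.11526752 -132.64831648  118.        ] [ 525.01072386 -133.41869871  118.        ]
```

The head centre is about (512.4,-133.3). The flange and ring agree with that, so the spindle stands upright, and its sides lie at about 43° mod 90. I'll align the gripper above it.

Request:
step_arm --commands '[{"x": -0.0097,"y": -0.002,"z": 0.01,"rx": 0,"ry": 0,"rz": 0,"grip": -1},{"x": 0,"y": 0,"z": 0.01,"rx": 0,"ry": 0,"rz": -0.13,"grip": -1},{"x": 0,"y": 0,"z": 0.01,"rx": 0,"ry": 0,"rz": -0.13,"grip": -1},{"x": 0,"y": 0,"z": 0.01,"rx": 0,"ry": 0,"rz": -0.13,"grip": -1},{"x": 0,"y": 0,"z": 0,"rx": 0,"ry": 0,"rz": -0.13,"grip": -1},{"x": 0,"y": 0,"z": 0,"rx": 0,"ry": 0,"rz": -0.13,"grip": -1},{"x": 0,"y": 0,"z": 0,"rx": 0,"ry": 0,"rz": -0.13,"grip": -1},{"x": 0,"y": 0,"z": 0,"rx": 0,"ry": 0,"rz": 0,"grip": -1},{"x": 0,"y": 0,"z": 0,"rx": 0,"ry": 0,"rz": 0,"grip": -1},{"x": 0,"y": 0,"z": 0,"rx": 0,"ry": 0,"rz": 0,"grip": -1}]'

```text
time_s: 3.9
ee_pos: [511.6, -134.4, 197.8]
eef_rot: [0.0, 0.402, 0.916, 0.0]
contact_force: [0.3, -0.1, 0.6]
width: 86.8
gripper_force: 0.0
```

Run:
```python
from h import *
from station import arm,eyes
import pickle
c=eyes.capture("wrist");go(arm.observe(),[512.4,-133.3,126],43)
pickle.dump(c,open("w2.pkl","wb"))
u=proj(c,[512.4,-133.3,160])[0].round().astype(int);print(u)
x0,y0=u[0]-40,u[1]-50
i=np.clip(c["img"][y0:y0+75,x0:x0+80].astype(float)*3,0,255).astype(np.uint8);print(x0,y0)
cv2.imwrite("pics/w2c.png",cv2.resize(i,None,fx=8,fy=8,interpolation=cv2.INTER_NEAREST))
```

```text
t 3.95 pos [ 511.6 -134.4  197.7] yaw_y 42.67 zaxis [ 2.e-04 -1.e-04 -1.e+00] shift [0.0003 0.0013 0.0717] F [-0.49  0.65 -0.22] T [-0.035  0.017 -0.019] w 86.9 j [-0.439  0.103  0.661  1.821 -0.067  1.24   0.986]
rz -0.0057
[277 243]
237 193
```

View pics/w2c.png

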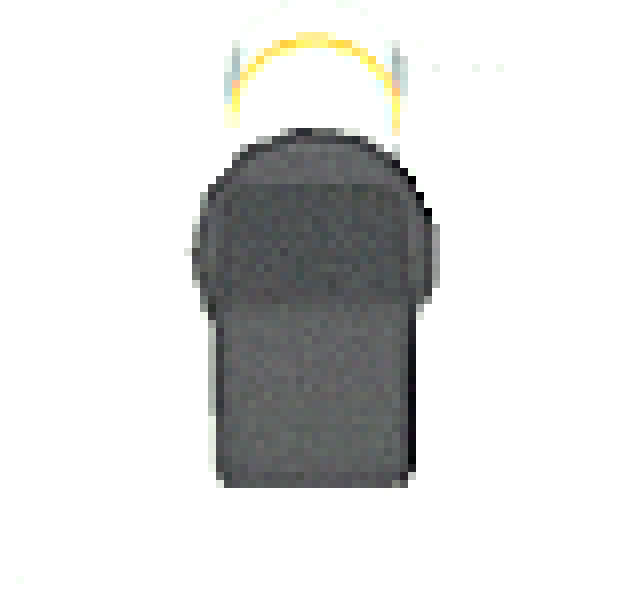

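The picture shows the head square to the gripper, top face about x 218–414 in the crop, within 1 px of the prediction. I'll descend and grip.

Request:
step_arm --commands '[{"x": 0,"y": 0.0006,"z": 0.02,"rx": 0,"ry": 0,"rz": 0,"grip": -1},{"x": 0,"y": 0,"z": 0.02,"rx": 0,"ry": 0,"rz": 0,"grip": -1},{"x": 0,"y": 0,"z": 0.02,"rx": 0,"ry": 0,"rz": 0,"grip": -1},{"x": 0,"y": 0,"z": 0.012,"rx": 0,"ry": 0,"rz": 0,"grip": -1},{"x": 0,"y": 0,"z": 0,"rx": 0,"ry": 0,"rz": 0,"grip": -1},{"x": 0,"y": 0,"z": 0,"rx": 0,"ry": 0,"rz": 0,"grip": 1},{"x": 0,"y": 0,"z": 0,"rx": 0,"ry": 0,"rz": 0,"grip": 1},{"x": 0,"y": 0,"z": 0,"rx": 0,"ry": 0,"rz": 0,"grip": 1},{"x": 0,"y": 0,"z": 0,"rx": 0,"ry": 0,"rz": 0,"grip": 1},{"x": 0,"y": 0,"z": 0,"rx": 0,"ry": 0,"rz": 0,"grip": 1},{"x": 0,"y": 0,"z": 0,"rx": 0,"ry": 0,"rz": 0,"grip": 1},{"x": 0,"y": 0,"z": 0,"rx": 0,"ry": 0,"rz": 0,"grip": 1},{"x": 0,"y": 0,"z": 0,"rx": 0,"ry": 0,"rz": 0,"grip": 1}]'

```text
time_s: 5.25
ee_pos: [511.9, -134.0, 125.6]
eef_rot: [-0.0, 0.4, 0.916, -0.0]
contact_force: [-0.1, 0.4, 0.2]
width: 30.9
gripper_force: 0.0
```

Run:
```python
from h import *
from station import arm
s=arm.observe();go(s,[512.4,-133.3,126],43);print(s["gripper_force"])
```

```text
t 5.25 pos [ 511.9 -134.   125.6] yaw_y 42.8 zaxis [-0. -0. -1.] shift [ 0.0001  0.0008 -0.0004] F [-0.13  0.41  0.18] T [-0.021 -0.067  0.014] w 30.9 j [-0.416  0.182  0.656  1.907 -0.125  1.093  1.036]
rz -0.0035
0.0
```

Request:
step_arm --commands '[{"x": 0,"y": 0,"z": 0,"rx": 0,"ry": 0,"rz": 0,"grip": 1},{"x": 0,"y": 0,"z": 0,"rx": 0,"ry": 0,"rz": 0,"grip": 1},{"x": 0,"y": 0,"z": 0,"rx": 0,"ry": 0,"rz": 0,"grip": 1},{"x": 0,"y": 0,"z": 0,"rx": 0,"ry": 0,"rz": 0,"grip": 1},{"x": 0,"y": 0,"z": 0,"rx": 0,"ry": 0,"rz": 0,"grip": 1}]'

```text
time_s: 5.75
ee_pos: [511.8, -134.0, 125.6]
eef_rot: [-0.0, 0.4, 0.916, -0.0]
contact_force: [-0.9, 0.6, 0.1]
width: 18.3
gripper_force: 30.0
```

Gripped at width 18.3 mm and 30 N. I'll lift and carry it to a viewing pose, 60 mm short of the mouth along tool y.

Request:
step_arm --commands '[{"x": 0,"y": 0,"z": -0.02,"rx": 0,"ry": 0,"rz": 0,"grip": 1},{"x": 0,"y": 0,"z": -0.035,"rx": 0,"ry": 0,"rz": 0,"grip": 1},{"x": 0,"y": 0,"z": -0.035,"rx": 0,"ry": 0,"rz": 0,"grip": 1},{"x": 0,"y": 0,"z": -0.035,"rx": 0,"ry": 0,"rz": 0,"grip": 1},{"x": 0,"y": 0,"z": -0.035,"rx": 0,"ry": 0,"rz": 0,"grip": 1},{"x": 0.029,"y": 0.02,"z": 0,"rx": 0,"ry": 0,"rz": 0,"grip": 1},{"x": 0.029,"y": 0.02,"z": 0,"rx": 0,"ry": 0,"rz": 0,"grip": 1},{"x": 0.029,"y": 0.02,"z": 0,"rx": 0,"ry": 0,"rz": 0,"grip": 1},{"x": 0.029,"y": 0.024,"z": 0,"rx": 0,"ry": 0,"rz": 0,"grip": 1},{"x": 0.029,"y": 0.024,"z": 0,"rx": 0,"ry": 0,"rz": 0,"grip": 1},{"x": 0.029,"y": 0.024,"z": 0,"rx": 0,"ry": 0,"rz": 0,"grip": 1},{"x": 0.029,"y": 0.024,"z": 0,"rx": 0,"ry": 0,"rz": 0,"grip": 1},{"x": 0.029,"y": 0.024,"z": 0,"rx": 0,"ry": 0,"rz": 0,"grip": 1},{"x": 0,"y": 0,"z": 0,"rx": 0,"ry": 0,"rz": 0,"grip": 1},{"x": 0,"y": 0,"z": 0,"rx": 0,"ry": 0,"rz": 0,"grip": 1},{"x": 0,"y": 0,"z": 0,"rx": 0,"ry": 0,"rz": 0,"grip": 1}]'

```text
time_s: 7.35
ee_pos: [486.5, 157.4, 285.4]
eef_rot: [-0.0, 0.401, 0.916, -0.0]
contact_force: [-0.4, -0.5, -2.5]
width: 17.6
gripper_force: 30.0
```

Run:
```python
from h import *
from station import arm,eyes
import pickle
c=eyes.capture("wrist");s=arm.observe();go(s,[533,200,275],None)
pickle.dump(c,open("w3.pkl","wb"))
print(proj(c,[[533,200,130],list(s["ee_pos"]+[0,0,-115.6])]))
cv2.imwrite("pics/w3.png",c["img"])
```

```text
t 7.4 pos [486.5 157.2 285.5] yaw_y 42.69 zaxis [-2.e-04 -3.e-04 -1.e+00] shift [-0.0001  0.0632  0.0105] F [-0.42 -0.53 -2.06] T [-0.037 -0.031  0.004] w 17.8 j [-0.754  0.011  0.36   1.714 -0.004  1.418  0.352]
[[335.75672204 202.03784294]
 [275.39724968 212.28718512]]
```

View pics/w3.png

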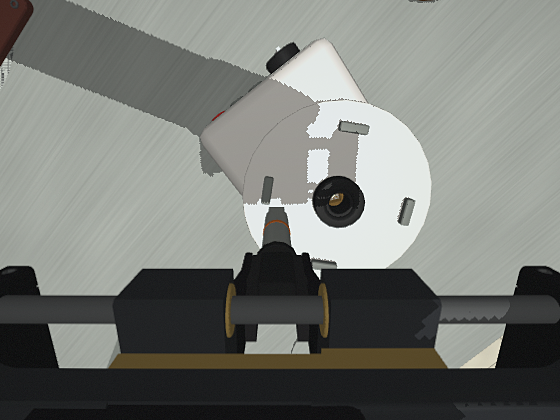

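The wrist view shows the held spindle with its foot near (277,208) and the sleeve mouth near (338,202), about 2 px from the prediction. I'll fit the sleeve and foot and enlarge the region.

Run:
```python
from h import *
import pickle
c=pickle.load(open("w3.pkl","rb"))
i=np.clip(c["img"][170:250,255:370].astype(float)*2.2,0,255).astype(np.uint8)
cv2.imwrite("pics/w3c.png",cv2.resize(i,None,fx=6.5,fy=6.5,interpolation=cv2.INTER_CUBIC))
g=cv2.cvtColor(c["img"],cv2.COLOR_BGR2GRAY)
m=np.zeros_like(g);m[170:240,306:372]=(g[170:240,306:372]<75)
n,l,st,ce=cv2.connectedComponentsWithStats(m)
k=1+np.argmax(st[1:,4]);print(st[k],ce[k])
# fit top rim: compare mask with projected hull of sleeve (z110..130 outer r27)
cn=cv2.findContours((l==k).astype(np.uint8),cv2.RETR_EXTERNAL,cv2.CHAIN_APPROX_NONE)[0][0][:,0].astype(float)
from scipy.optimize import least_squares
t=np.linspace(0,2*np.pi,120,endpoint=False)
def hull(p):
    C=np.vstack([np.c_[p[0]+27*np.cos(t),p[1]+27*np.sin(t),0*t+z] for z in (110,130)])
    return cv2.convexHull(proj(c,C).astype(np.float32))
f=lambda p:[cv2.pointPolygonTest(hull(p),tuple(map(float,q)),True)-.3 for q in cn]
r=least_squares(f,[533,200],diff_step=1e-3,loss="soft_l1");print(r.x,np.std(r.fun),np.mean(r.fun))
```

```text
[ 312  176   53   51 1985] [338.20151134 201.24735516]
[536.72900189 201.47327384] 0.36509648115218585 0.9232783137075885
```

View pics/w3c.png

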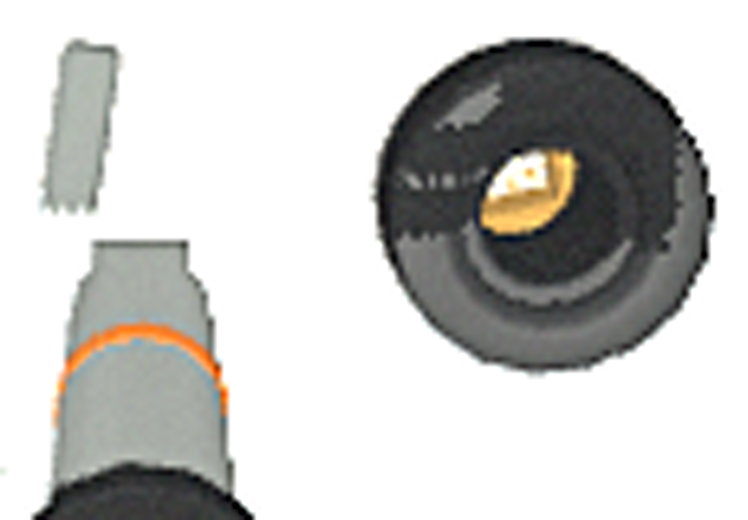

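The sleeve fit gives (536.7,201.5), and in the same camera the foot hangs about 0.5 mm to +y of where I'd predicted it. So the TCP target is (536.3,201.1).

Request:
step_arm --commands '[{"x": -0.0005,"y": 0.022,"z": 0.005,"rx": 0,"ry": 0,"rz": 0,"grip": 1},{"x": -0.0005,"y": 0.022,"z": 0.005,"rx": 0,"ry": 0,"rz": 0,"grip": 1},{"x": -0.0005,"y": 0.0224,"z": 0.005,"rx": 0,"ry": 0,"rz": 0,"grip": 1},{"x": 0,"y": 0,"z": 0.005,"rx": 0,"ry": 0,"rz": 0,"grip": 1},{"x": 0,"y": 0,"z": 0,"rx": 0,"ry": 0,"rz": 0,"grip": 1},{"x": 0,"y": 0,"z": 0,"rx": 0,"ry": 0,"rz": 0,"grip": 1},{"x": 0,"y": 0,"z": 0,"rx": 0,"ry": 0,"rz": 0,"grip": 1}]'

```text
time_s: 8.1
ee_pos: [536.0, 201.7, 266.2]
eef_rot: [0.0, 0.401, 0.916, 0.0]
contact_force: [0.1, -0.1, -2.5]
width: 17.9
gripper_force: 30.0
```

Run:
```python
from h import *
from station import arm
go(arm.observe(),[536.3,201.1,243])
```

```text
t 8.1 pos [536.  201.7 266.2] yaw_y 42.74 zaxis [ 6.e-04  4.e-04 -1.e+00] shift [-0.0006 -0.0002  0.0232] F [ 0.1  -0.14 -2.46] T [-0.011 -0.026  0.028] w 17.9 j [-0.756  0.155  0.362  1.609 -0.056  1.387  0.358]
```

Request:
step_arm --commands '[{"x": -0.0005,"y": 0,"z": 0.008,"rx": 0,"ry": 0,"rz": 0,"grip": 1},{"x": 0,"y": 0,"z": 0.008,"rx": 0,"ry": 0,"rz": 0,"grip": 1},{"x": 0,"y": 0,"z": 0.004,"rx": 0,"ry": 0,"rz": 0,"grip": 1},{"x": 0,"y": 0,"z": 0.004,"rx": 0,"ry": 0,"rz": 0,"grip": 1},{"x": 0,"y": 0,"z": 0.004,"rx": 0,"ry": 0,"rz": 0,"grip": 1},{"x": 0,"y": 0,"z": 0,"rx": 0,"ry": 0,"rz": 0,"grip": 1}]'

```text
time_s: 8.7
ee_pos: [536.2, 202.1, 236.9]
eef_rot: [-0.0, 0.4, 0.916, -0.0]
contact_force: [-0.2, 0.3, -2.2]
width: 17.8
gripper_force: 30.0
```

Run:
```python
from h import *
from station import arm
go(arm.observe(),[536.3,201.1,225])
```

```text
t 8.7 pos [536.2 202.1 236.9] yaw_y 42.8 zaxis [-8.e-04 -5.e-04 -1.e+00] shift [-0.0008 -0.0006  0.0119] F [-0.21  0.28 -2.2 ] T [-0.005 -0.01  -0.006] w 17.8 j [-0.754  0.17   0.36   1.652 -0.061  1.332  0.363]
```

Request:
step_arm --commands '[{"x": -0.0006,"y": -0.0005,"z": 0.002,"rx": 0,"ry": 0,"rz": 0,"grip": 1},{"x": 0,"y": 0,"z": 0.003,"rx": 0,"ry": 0,"rz": 0,"grip": 1},{"x": 0,"y": 0,"z": 0.003,"rx": 0,"ry": 0,"rz": 0,"grip": 1},{"x": 0,"y": 0,"z": 0.003,"rx": 0,"ry": 0,"rz": 0,"grip": 1},{"x": 0,"y": 0,"z": 0,"rx": 0,"ry": 0,"rz": 0,"grip": 1}]'

```text
time_s: 9.2
ee_pos: [536.2, 201.4, 226.0]
eef_rot: [-0.0, 0.4, 0.916, -0.0]
contact_force: [0.7, -0.6, -2.9]
width: 17.6
gripper_force: 30.0
```

Run:
```python
from h import *
from station import arm
go(arm.observe(),[536.3,201.1,215])
```

```text
t 9.2 pos [536.2 201.4 226. ] yaw_y 42.8 zaxis [-7.e-04 -4.e-04 -1.e+00] shift [-0.0002 -0.0001  0.011 ] F [ 0.74 -0.6  -2.93] T [-0.03   0.038  0.004] w 17.6 j [-0.752  0.176  0.36   1.668 -0.064  1.31   0.366]
```

Request:
step_arm --commands '[{"x": 0,"y": 0,"z": 0.002,"rx": 0,"ry": 0,"rz": 0,"grip": 1},{"x": 0,"y": 0,"z": 0.002,"rx": 0,"ry": 0,"rz": 0,"grip": 1},{"x": 0,"y": 0,"z": 0.002,"rx": 0,"ry": 0,"rz": 0,"grip": 1},{"x": 0,"y": 0,"z": 0.002,"rx": 0,"ry": 0,"rz": 0,"grip": 1},{"x": 0,"y": 0,"z": 0,"rx": 0,"ry": 0,"rz": 0,"grip": 1}]'

```text
time_s: 9.7
ee_pos: [536.3, 201.4, 218.3]
eef_rot: [-0.0, 0.4, 0.916, -0.0]
contact_force: [-0.2, -0.3, -1.9]
width: 17.6
gripper_force: 30.0
```

Run:
```python
from h import *
from station import arm
go(arm.observe(),[536.3,201.1,205.6])
```

```text
t 9.7 pos [536.3 201.4 218.3] yaw_y 42.8 zaxis [-4.e-04 -3.e-04 -1.e+00] shift [-0.0002 -0.0002  0.0127] F [-0.17 -0.26 -1.93] T [0.007 0.042 0.019] w 17.6 j [-0.751  0.18   0.359  1.679 -0.065  1.294  0.368]
```

Request:
step_arm --commands '[{"x": 0,"y": 0,"z": 0.002,"rx": 0,"ry": 0,"rz": 0,"grip": 1},{"x": 0,"y": 0,"z": 0.002,"rx": 0,"ry": 0,"rz": 0,"grip": 1},{"x": 0,"y": 0,"z": 0.002,"rx": 0,"ry": 0,"rz": 0,"grip": 1},{"x": 0,"y": 0,"z": 0.002,"rx": 0,"ry": 0,"rz": 0,"grip": 1},{"x": 0,"y": 0,"z": 0.001,"rx": 0,"ry": 0,"rz": 0,"grip": 1},{"x": 0,"y": 0,"z": 0.001,"rx": 0,"ry": 0,"rz": 0,"grip": 1},{"x": 0,"y": 0,"z": 0,"rx": 0,"ry": 0,"rz": 0,"grip": 1},{"x": 0,"y": 0,"z": 0,"rx": 0,"ry": 0,"rz": 0,"grip": 1}]'

```text
time_s: 10.5
ee_pos: [536.5, 201.4, 208.6]
eef_rot: [0.0, 0.4, 0.916, 0.0]
contact_force: [0.5, -0.7, -2.0]
width: 17.8
gripper_force: 30.0
```

Run:
```python
from h import *
from station import arm
go(arm.observe(),[536.3,201.1,205.6])
```

```text
t 10.5 pos [536.5 201.4 208.6] yaw_y 42.79 zaxis [ 1.e-04  0.e+00 -1.e+00] shift [-0.0001 -0.0004  0.003 ] F [ 0.55 -0.67 -2.01] T [-0.016 -0.024 -0.008] w 17.8 j [-0.75   0.186  0.359  1.693 -0.068  1.275  0.37 ]
```

Now 0.5 mm steps, until contact.

Request:
step_arm --commands '[{"x": 0,"y": 0,"z": 0.0005,"rx": 0,"ry": 0,"rz": 0,"grip": 1},{"x": 0,"y": 0,"z": 0.0005,"rx": 0,"ry": 0,"rz": 0,"grip": 1},{"x": 0,"y": 0,"z": 0.0005,"rx": 0,"ry": 0,"rz": 0,"grip": 1},{"x": 0,"y": 0,"z": 0.0005,"rx": 0,"ry": 0,"rz": 0,"grip": 1},{"x": 0,"y": 0,"z": 0,"rx": 0,"ry": 0,"rz": 0,"grip": 1}]'

```text
time_s: 11.0
ee_pos: [536.4, 201.4, 206.5]
eef_rot: [-0.0, 0.4, 0.916, -0.0]
contact_force: [-0.3, 1.0, -2.9]
width: 17.9
gripper_force: 30.0
```

Request:
step_arm --commands '[{"x": 0,"y": 0,"z": 0.0005,"rx": 0,"ry": 0,"rz": 0,"grip": 1},{"x": 0,"y": 0,"z": 0,"rx": 0,"ry": 0,"rz": 0,"grip": 1}]'

```text
time_s: 11.2
ee_pos: [536.4, 201.4, 206.0]
eef_rot: [-0.0, 0.4, 0.916, -0.0]
contact_force: [-0.3, -0.1, -2.8]
width: 17.5
gripper_force: 30.0
```

Request:
step_arm --commands '[{"x": 0,"y": 0,"z": 0.0005,"rx": 0,"ry": 0,"rz": 0,"grip": 1},{"x": 0,"y": 0,"z": 0,"rx": 0,"ry": 0,"rz": 0,"grip": 1}]'

```text
time_s: 11.4
ee_pos: [536.5, 201.4, 205.5]
eef_rot: [-0.0, 0.4, 0.916, -0.0]
contact_force: [-1.1, 0.2, -1.9]
width: 17.7
gripper_force: 30.0
```

Request:
step_arm --commands '[{"x": 0,"y": 0,"z": 0.0004,"rx": 0,"ry": 0,"rz": 0,"grip": 1},{"x": 0,"y": 0,"z": 0,"rx": 0,"ry": 0,"rz": 0,"grip": 1}]'

```text
time_s: 11.6
ee_pos: [536.5, 201.4, 205.1]
eef_rot: [-0.0, 0.4, 0.916, -0.0]
contact_force: [0.8, -0.7, -1.7]
width: 17.7
gripper_force: 30.0
```

Request:
step_arm --commands '[{"x": 0,"y": 0,"z": 0.0004,"rx": 0,"ry": 0,"rz": 0,"grip": 1},{"x": 0,"y": 0,"z": 0,"rx": 0,"ry": 0,"rz": 0,"grip": 1}]'

```text
time_s: 11.8
ee_pos: [536.4, 201.4, 204.7]
eef_rot: [-0.0, 0.4, 0.916, -0.0]
contact_force: [-0.6, 0.1, -2.0]
width: 17.7
gripper_force: 30.0
```

Request:
step_arm --commands '[{"x": 0,"y": 0,"z": 0.0005,"rx": 0,"ry": 0,"rz": 0,"grip": 1},{"x": 0,"y": 0,"z": 0,"rx": 0,"ry": 0,"rz": 0,"grip": 1}]'

```text
time_s: 12.0
ee_pos: [536.4, 201.4, 204.2]
eef_rot: [-0.0, 0.4, 0.916, -0.0]
contact_force: [-0.5, 0.1, -1.9]
width: 17.6
gripper_force: 30.0
```

Request:
step_arm --commands '[{"x": 0,"y": 0,"z": 0.0005,"rx": 0,"ry": 0,"rz": 0,"grip": 1},{"x": 0,"y": 0,"z": 0,"rx": 0,"ry": 0,"rz": 0,"grip": 1}]'

```text
time_s: 12.2
ee_pos: [536.4, 201.4, 203.7]
eef_rot: [-0.0, 0.4, 0.916, -0.0]
contact_force: [-0.3, -0.1, -2.4]
width: 17.6
gripper_force: 30.0
```

Request:
step_arm --commands '[{"x": 0,"y": 0,"z": 0.0005,"rx": 0,"ry": 0,"rz": 0,"grip": 1},{"x": 0,"y": 0,"z": 0,"rx": 0,"ry": 0,"rz": 0,"grip": 1}]'

```text
time_s: 12.4
ee_pos: [536.4, 201.4, 203.2]
eef_rot: [-0.0, 0.4, 0.916, -0.0]
contact_force: [0.2, -0.1, -2.2]
width: 17.5
gripper_force: 30.0
```

Request:
step_arm --commands '[{"x": 0,"y": 0,"z": 0.0004,"rx": 0,"ry": 0,"rz": 0,"grip": 1},{"x": 0,"y": 0,"z": 0,"rx": 0,"ry": 0,"rz": 0,"grip": 1}]'

```text
time_s: 12.6
ee_pos: [536.5, 201.4, 202.8]
eef_rot: [-0.0, 0.4, 0.916, -0.0]
contact_force: [-0.5, -0.3, -2.3]
width: 17.6
gripper_force: 30.0
```

Request:
step_arm --commands '[{"x": 0,"y": 0,"z": 0.0005,"rx": 0,"ry": 0,"rz": 0,"grip": 1},{"x": 0,"y": 0,"z": 0,"rx": 0,"ry": 0,"rz": 0,"grip": 1}]'

```text
time_s: 12.8
ee_pos: [536.5, 201.4, 202.5]
eef_rot: [0.0, 0.4, 0.916, 0.0]
contact_force: [-0.4, 0.5, -1.2]
width: 17.5
gripper_force: 30.0
```

Request:
step_arm --commands '[{"x": 0,"y": 0,"z": 0.0005,"rx": 0,"ry": 0,"rz": 0,"grip": 1},{"x": 0,"y": 0,"z": 0,"rx": 0,"ry": 0,"rz": 0,"grip": 1}]'

```text
time_s: 13.0
ee_pos: [536.6, 201.5, 202.2]
eef_rot: [0.0, 0.4, 0.916, 0.0]
contact_force: [-0.8, -0.4, 0.7]
width: 17.4
gripper_force: 30.0
```

Request:
step_arm --commands '[{"x": 0,"y": 0,"z": 0.0005,"rx": 0,"ry": 0,"rz": 0,"grip": 1},{"x": 0,"y": 0,"z": 0,"rx": 0,"ry": 0,"rz": 0,"grip": 1}]'

```text
time_s: 13.2
ee_pos: [536.6, 201.5, 201.7]
eef_rot: [0.0, 0.4, 0.916, 0.0]
contact_force: [-0.1, -0.5, 0.7]
width: 17.7
gripper_force: 30.0
```

Request:
step_arm --commands '[{"x": 0,"y": 0,"z": 0.0004,"rx": 0,"ry": 0,"rz": 0,"grip": 1},{"x": 0,"y": 0,"z": 0,"rx": 0,"ry": 0,"rz": 0,"grip": 1}]'

```text
time_s: 13.4
ee_pos: [536.6, 201.4, 201.0]
eef_rot: [0.0, 0.4, 0.916, 0.0]
contact_force: [0.1, 0.1, 0.6]
width: 17.5
gripper_force: 30.0
```

Request:
step_arm --commands '[{"x": 0,"y": 0,"z": 0.0004,"rx": 0,"ry": 0,"rz": 0,"grip": 1},{"x": 0,"y": 0,"z": 0,"rx": 0,"ry": 0,"rz": 0,"grip": 1}]'

```text
time_s: 13.6
ee_pos: [536.7, 201.4, 200.7]
eef_rot: [0.0, 0.4, 0.916, 0.0]
contact_force: [1.0, -0.7, 2.9]
width: 17.5
gripper_force: 30.0
```

Request:
step_arm --commands '[{"x": 0,"y": 0,"z": 0.0004,"rx": 0,"ry": 0,"rz": 0,"grip": 1},{"x": 0,"y": 0,"z": 0,"rx": 0,"ry": 0,"rz": 0,"grip": 1}]'

```text
time_s: 13.8
ee_pos: [536.6, 201.5, 200.4]
eef_rot: [0.0, 0.4, 0.916, 0.0]
contact_force: [0.1, 0.3, 3.1]
width: 17.4
gripper_force: 30.0
```

Run:
```python
from h import *
from station import arm
go(arm.observe(),[536.3,201.1,191.6])
```

```text
t 13.8 pos [536.6 201.5 200.4] yaw_y 42.8 zaxis [ 4.e-04  1.e-04 -1.e+00] shift [-0.     -0.0005  0.0088] F [0.1  0.3  3.14] T [-0.172 -0.172  0.001] w 17.4 j [-0.749  0.192  0.358  1.704 -0.07   1.258  0.372]
```

Contact at about 5 N with the foot near the drive. I'll turn in roughly 6° steps.

Request:
step_arm --commands '[{"x": 0,"y": 0,"z": 0,"rx": 0,"ry": 0,"rz": 0.05,"grip": 1},{"x": 0,"y": 0,"z": 0,"rx": 0,"ry": 0,"rz": 0.05,"grip": 1},{"x": 0,"y": 0,"z": 0,"rx": 0,"ry": 0,"rz": 0,"grip": 1}]'

```text
time_s: 14.1
ee_pos: [536.6, 201.4, 200.3]
eef_rot: [0.0, 0.446, 0.895, 0.0]
contact_force: [0.6, -1.0, 2.3]
width: 17.7
gripper_force: 30.0
```

Run:
```python
from h import *
from station import arm
go(arm.observe(),[536.3,201.1,191.6])
```

```text
t 14.1 pos [536.6 201.4 200.3] yaw_y 37.03 zaxis [ 2.e-04 -1.e-04 -1.e+00] shift [-0.0001 -0.0004  0.0087] F [ 0.58 -1.04  2.3 ] T [-0.232 -0.184  0.173] w 17.7 j [-0.758  0.192  0.368  1.704 -0.072  1.258  0.273]
```

Torque about z rose to 0.17 N m against this turn, so I'll go the other way.

Request:
step_arm --commands '[{"x": 0,"y": 0,"z": 0,"rx": 0,"ry": 0,"rz": -0.07,"grip": 1},{"x": 0,"y": 0,"z": 0,"rx": 0,"ry": 0,"rz": -0.07,"grip": 1},{"x": 0,"y": 0,"z": 0,"rx": 0,"ry": 0,"rz": -0.06,"grip": 1},{"x": 0,"y": 0,"z": 0,"rx": 0,"ry": 0,"rz": 0,"grip": 1}]'

```text
time_s: 14.5
ee_pos: [536.3, 201.4, 199.7]
eef_rot: [-0.0, 0.353, 0.936, -0.0]
contact_force: [2.1, -0.3, -1.5]
width: 17.6
gripper_force: 30.0
```

Run:
```python
from h import *
from station import arm
go(arm.observe(),[536.3,201.1,191.6])
```

```text
t 14.5 pos [536.3 201.4 199.7] yaw_y 48.65 zaxis [-5.e-04 -3.e-04 -1.e+00] shift [-0.0002 -0.0002  0.0081] F [ 2.08 -0.35 -1.51] T [ 0.058 -0.542  0.071] w 17.6 j [-0.74   0.192  0.348  1.704 -0.068  1.258  0.472]
```

The force dropped and z fell 0.6 mm, so it's likely at the edge of the fit. I'll turn slightly more and lower it.

Request:
step_arm --commands '[{"x": 0,"y": 0,"z": 0,"rx": 0,"ry": 0,"rz": -0.05,"grip": 1},{"x": 0,"y": 0,"z": 0.0004,"rx": 0,"ry": 0,"rz": 0,"grip": 1},{"x": 0,"y": 0,"z": 0,"rx": 0,"ry": 0,"rz": 0,"grip": 1}]'

```text
time_s: 14.8
ee_pos: [536.3, 201.4, 199.4]
eef_rot: [-0.0, 0.331, 0.943, -0.0]
contact_force: [0.4, 1.3, -2.3]
width: 17.8
gripper_force: 30.0
```

Run:
```python
from h import *
from station import arm
go(arm.observe(),[536.3,201.1,191.6])
```

```text
t 14.8 pos [536.3 201.4 199.4] yaw_y 51.29 zaxis [-6.e-04 -3.e-04 -1.e+00] shift [-0.0002 -0.0002  0.0078] F [ 0.45  1.29 -2.33] T [ 0.049 -0.311 -0.007] w 17.8 j [-0.736  0.192  0.343  1.704 -0.068  1.257  0.517]
```

Request:
step_arm --commands '[{"x": 0,"y": 0,"z": 0.0005,"rx": 0,"ry": 0,"rz": 0,"grip": 1},{"x": 0,"y": 0,"z": 0,"rx": 0,"ry": 0,"rz": 0,"grip": 1}]'

```text
time_s: 15.0
ee_pos: [536.3, 201.4, 199.1]
eef_rot: [-0.0, 0.331, 0.944, -0.0]
contact_force: [0.8, 0.3, -2.9]
width: 17.8
gripper_force: 30.0
```

Run:
```python
from h import *
from station import arm
go(arm.observe(),[536.3,201.1,191.6])
```

```text
t 15.0 pos [536.3 201.4 199.1] yaw_y 51.35 zaxis [-4.e-04 -2.e-04 -1.e+00] shift [-0.0002 -0.0002  0.0075] F [ 0.85  0.26 -2.91] T [-0.006 -0.237 -0.03 ] w 17.8 j [-0.736  0.192  0.343  1.705 -0.068  1.256  0.518]
```

It's free and inside, so I'll lower it.

Request:
step_arm --commands '[{"x": 0,"y": 0,"z": 0.0007,"rx": 0,"ry": 0,"rz": 0,"grip": 1},{"x": 0,"y": 0,"z": 0.0007,"rx": 0,"ry": 0,"rz": 0,"grip": 1},{"x": 0,"y": 0,"z": 0,"rx": 0,"ry": 0,"rz": 0,"grip": 1}]'

```text
time_s: 15.3
ee_pos: [536.4, 201.4, 197.7]
eef_rot: [-0.0, 0.331, 0.944, -0.0]
contact_force: [0.3, 0.3, -2.7]
width: 17.8
gripper_force: 30.0
```

Run:
```python
from h import *
from station import arm
go(arm.observe(),[536.3,201.1,191.6])
```

```text
t 15.3 pos [536.4 201.4 197.7] yaw_y 51.38 zaxis [-2.e-04 -2.e-04 -1.e+00] shift [-0.0001 -0.0003  0.0061] F [ 0.28  0.26 -2.67] T [ 0.006 -0.164 -0.016] w 17.8 j [-0.736  0.193  0.343  1.707 -0.068  1.254  0.519]
```

Request:
step_arm --commands '[{"x": 0,"y": 0,"z": 0.0007,"rx": 0,"ry": 0,"rz": 0,"grip": 1},{"x": 0,"y": 0,"z": 0.0007,"rx": 0,"ry": 0,"rz": 0,"grip": 1},{"x": 0,"y": 0,"z": 0,"rx": 0,"ry": 0,"rz": 0,"grip": 1}]'

```text
time_s: 15.6
ee_pos: [536.4, 201.4, 196.4]
eef_rot: [-0.0, 0.331, 0.944, -0.0]
contact_force: [0.3, 0.2, -2.4]
width: 17.7
gripper_force: 30.0
```

Run:
```python
from h import *
from station import arm
go(arm.observe(),[536.3,201.1,191.6])
```

```text
t 15.6 pos [536.4 201.4 196.4] yaw_y 51.39 zaxis [-2.e-04 -1.e-04 -1.e+00] shift [-0.0001 -0.0003  0.0048] F [ 0.34  0.21 -2.42] T [-0.039 -0.128 -0.047] w 17.7 j [-0.735  0.194  0.343  1.708 -0.068  1.251  0.52 ]
```

Going in freely. Continuing.

Request:
step_arm --commands '[{"x": 0,"y": 0,"z": 0.0007,"rx": 0,"ry": 0,"rz": 0,"grip": 1},{"x": 0,"y": 0,"z": 0.0007,"rx": 0,"ry": 0,"rz": 0,"grip": 1},{"x": 0,"y": 0,"z": 0.0006,"rx": 0,"ry": 0,"rz": 0,"grip": 1},{"x": 0,"y": 0,"z": 0,"rx": 0,"ry": 0,"rz": 0,"grip": 1}]'

```text
time_s: 16.0
ee_pos: [536.4, 201.4, 194.4]
eef_rot: [-0.0, 0.331, 0.944, -0.0]
contact_force: [0.5, 0.1, -2.3]
width: 17.7
gripper_force: 30.0
```

Request:
step_arm --commands '[{"x": 0,"y": 0,"z": 0.0005,"rx": 0,"ry": 0,"rz": 0,"grip": 1},{"x": 0,"y": 0,"z": 0,"rx": 0,"ry": 0,"rz": 0,"grip": 1}]'

```text
time_s: 16.2
ee_pos: [536.4, 201.4, 193.9]
eef_rot: [-0.0, 0.331, 0.944, -0.0]
contact_force: [1.1, -0.7, -2.4]
width: 17.6
gripper_force: 30.0
```

Request:
step_arm --commands '[{"x": 0,"y": 0,"z": 0.0005,"rx": 0,"ry": 0,"rz": 0,"grip": 1},{"x": 0,"y": 0,"z": 0,"rx": 0,"ry": 0,"rz": 0,"grip": 1}]'

```text
time_s: 16.4
ee_pos: [536.5, 201.4, 193.4]
eef_rot: [-0.0, 0.331, 0.944, -0.0]
contact_force: [-0.0, 0.8, -2.8]
width: 17.8
gripper_force: 30.0
```

Request:
step_arm --commands '[{"x": 0,"y": 0,"z": 0.0005,"rx": 0,"ry": 0,"rz": 0,"grip": 1},{"x": 0,"y": 0,"z": 0,"rx": 0,"ry": 0,"rz": 0,"grip": 1}]'

```text
time_s: 16.6
ee_pos: [536.5, 201.4, 192.9]
eef_rot: [0.0, 0.331, 0.944, -0.0]
contact_force: [0.6, -1.3, -2.5]
width: 17.8
gripper_force: 30.0
```

Request:
step_arm --commands '[{"x": 0,"y": 0,"z": 0.0004,"rx": 0,"ry": 0,"rz": 0,"grip": 1},{"x": 0,"y": 0,"z": 0,"rx": 0,"ry": 0,"rz": 0,"grip": 1}]'

```text
time_s: 16.8
ee_pos: [536.5, 201.4, 192.6]
eef_rot: [-0.0, 0.331, 0.944, -0.0]
contact_force: [0.9, -0.4, -2.4]
width: 18.1
gripper_force: 30.0
```

Request:
step_arm --commands '[{"x": 0,"y": 0,"z": 0.0004,"rx": 0,"ry": 0,"rz": 0,"grip": 1},{"x": 0,"y": 0,"z": 0,"rx": 0,"ry": 0,"rz": 0,"grip": 1}]'

```text
time_s: 17.0
ee_pos: [536.5, 201.4, 192.2]
eef_rot: [-0.0, 0.331, 0.944, -0.0]
contact_force: [-0.4, 0.0, -1.2]
width: 18.4
gripper_force: 30.0
```

Request:
step_arm --commands '[{"x": 0,"y": 0,"z": 0.0003,"rx": 0,"ry": 0,"rz": 0,"grip": 1},{"x": 0,"y": 0,"z": 0,"rx": 0,"ry": 0,"rz": 0,"grip": 1}]'

```text
time_s: 17.2
ee_pos: [536.5, 201.4, 191.9]
eef_rot: [0.0, 0.331, 0.944, -0.0]
contact_force: [0.0, -0.1, -3.5]
width: 18.0
gripper_force: 30.0
```

Request:
step_arm --commands '[{"x": 0,"y": 0,"z": 0.0003,"rx": 0,"ry": 0,"rz": 0,"grip": 1},{"x": 0,"y": 0,"z": 0,"rx": 0,"ry": 0,"rz": 0,"grip": 1}]'

```text
time_s: 17.4
ee_pos: [536.5, 201.4, 191.6]
eef_rot: [0.0, 0.331, 0.944, 0.0]
contact_force: [1.0, -0.8, -1.4]
width: 17.9
gripper_force: 30.0
```

Request:
step_arm --commands '[{"x": 0,"y": 0,"z": 0.0003,"rx": 0,"ry": 0,"rz": 0,"grip": 1},{"x": 0,"y": 0,"z": 0,"rx": 0,"ry": 0,"rz": 0,"grip": 1}]'

```text
time_s: 17.6
ee_pos: [536.6, 201.4, 191.6]
eef_rot: [0.0, 0.331, 0.944, 0.0]
contact_force: [-1.1, -0.8, 1.2]
width: 17.9
gripper_force: 30.0
```

Request:
step_arm --commands '[{"x": 0,"y": 0,"z": 0.0003,"rx": 0,"ry": 0,"rz": 0,"grip": 1},{"x": 0,"y": 0,"z": 0,"rx": 0,"ry": 0,"rz": 0,"grip": 1}]'

```text
time_s: 17.8
ee_pos: [536.7, 201.4, 191.5]
eef_rot: [0.0, 0.331, 0.944, 0.0]
contact_force: [-0.5, -0.7, 4.8]
width: 17.8
gripper_force: 30.0
```

It's bottomed at TCP z 191.5, exactly where predicted, with about 7 N of contact. I'll add a little and hold.

Request:
step_arm --commands '[{"x": 0,"y": 0,"z": 0.0002,"rx": 0,"ry": 0,"rz": 0,"grip": 1},{"x": 0,"y": 0,"z": 0,"rx": 0,"ry": 0,"rz": 0,"grip": 1},{"x": 0,"y": 0,"z": 0,"rx": 0,"ry": 0,"rz": 0,"grip": 1},{"x": 0,"y": 0,"z": 0,"rx": 0,"ry": 0,"rz": 0,"grip": 1},{"x": 0,"y": 0,"z": 0,"rx": 0,"ry": 0,"rz": 0,"grip": 1},{"x": 0,"y": 0,"z": 0,"rx": 0,"ry": 0,"rz": 0,"grip": 1},{"x": 0,"y": 0,"z": 0,"rx": 0,"ry": 0,"rz": 0,"grip": 1}]'

```text
time_s: 18.5
ee_pos: [536.8, 201.5, 191.6]
eef_rot: [0.0, 0.331, 0.944, 0.0]
contact_force: [-1.0, -1.0, 7.0]
width: 18.1
gripper_force: 30.0
```

Run:
```python
from h import *
from station import arm
go(arm.observe(),[536.3,201.1,191.6])
```

```text
t 18.5 pos [536.8 201.5 191.6] yaw_y 51.39 zaxis [ 9.e-04  5.e-04 -1.e+00] shift [ 0.0002 -0.0006 -0.    ] F [-1.01 -0.96  7.  ] T [-0.383  0.381 -0.043] w 18.1 j [-0.735  0.197  0.342  1.715 -0.07   1.24   0.521]
```

Request:
step_arm --commands '[{"x": 0,"y": 0,"z": -0.0003,"rx": 0,"ry": 0,"rz": 0,"grip": 1},{"x": 0,"y": 0,"z": 0,"rx": 0,"ry": 0,"rz": 0,"grip": -1},{"x": 0,"y": 0,"z": 0,"rx": 0,"ry": 0,"rz": 0,"grip": -1},{"x": 0,"y": 0,"z": 0,"rx": 0,"ry": 0,"rz": 0,"grip": -1},{"x": 0,"y": 0,"z": 0,"rx": 0,"ry": 0,"rz": 0,"grip": -1},{"x": 0,"y": 0,"z": 0,"rx": 0,"ry": 0,"rz": 0,"grip": -1},{"x": 0,"y": 0,"z": 0,"rx": 0,"ry": 0,"rz": 0,"grip": -1},{"x": 0,"y": 0,"z": 0,"rx": 0,"ry": 0,"rz": 0,"grip": -1},{"x": 0,"y": 0,"z": 0,"rx": 0,"ry": 0,"rz": 0,"grip": -1}]'

```text
time_s: 19.4
ee_pos: [536.5, 201.4, 191.1]
eef_rot: [-0.0, 0.331, 0.944, -0.0]
contact_force: [0.5, -0.9, -0.1]
width: 73.6
gripper_force: 0.0
```

Request:
step_arm --commands '[{"x": 0,"y": 0,"z": -0.01,"rx": 0,"ry": 0,"rz": 0,"grip": -1},{"x": 0,"y": 0,"z": -0.03,"rx": 0,"ry": 0,"rz": 0,"grip": -1},{"x": 0,"y": 0,"z": -0.03,"rx": 0,"ry": 0,"rz": 0,"grip": -1},{"x": 0,"y": 0,"z": -0.03,"rx": 0,"ry": 0,"rz": 0,"grip": -1},{"x": 0,"y": -0.03,"z": -0.02,"rx": 0,"ry": 0,"rz": 0,"grip": -1},{"x": 0,"y": -0.03,"z": 0,"rx": 0,"ry": 0,"rz": 0,"grip": -1},{"x": 0,"y": 0,"z": 0,"rx": 0,"ry": 0,"rz": 0,"grip": -1},{"x": 0,"y": 0,"z": 0,"rx": 0,"ry": 0,"rz": 0,"grip": -1},{"x": 0,"y": 0,"z": 0,"rx": 0,"ry": 0,"rz": 0,"grip": -1}]'

```text
time_s: 20.3
ee_pos: [499.2, 155.3, 311.2]
eef_rot: [0.0, 0.33, 0.944, 0.0]
contact_force: [0.4, -0.3, -0.1]
width: 87.0
gripper_force: 0.0
```

Run:
```python
from h import *
from station import eyes
c=eyes.capture("wrist")
u=proj(c,[[536.5,201.5,226],[536.5,201.5,134]]).round(1);print(u)
cv2.imwrite("pics/w4.png",c["img"])
```

```text
[[346.9 222.4]
 [329.  197.3]]
```

View pics/w4.png

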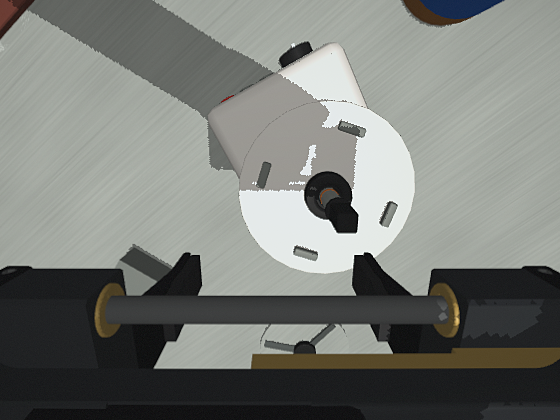

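The spindle stands upright in the sleeve, with its head top at about (346,222) as predicted for fully home and the orange ring at the mouth. The gripper is clear of it.

```bash
python3 -c "
from station import arm
print(arm.finish_job())"
```

```text
the job is handed in; nothing more can be done
None
```

The spindle is seated at the bottom of the drive pocket with its ring at the sleeve's mouth; it was pressed home at about 9 N, released and left standing upright, and the job was handed in at about 20 s (no verdict was returned).

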